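Flip the wall plate against the board edge and set it to the cleat

TASK

The rectangular wall plate of the lamp lies hollow side up on the bench. Do not pick it up: with the fingertips push it against the near edge of the plywood assembly board and on up until it stands on its long side there and flips over onto the board, then push it, now face up, across the board until its long side sits flat against the wooden cleat. Leave the other parts where they are.

Things in the scene. Friction and masses are not known exactly. Their poses are not given: they have to be found in the camera images.
- board: Plywood assembly board fixed to the bench, 460 mm wide (its y), 240 mm deep (its x), 12 mm thick. Origin: middle of its near long edge (towards the robot) at bench level; x points away from the robot, square to that edge; z up. The near edge is a vertical 12 mm step at x = 0; the board's top is at z = 12 mm. Its yaw varies by 0.22 rad either way.
- cleat (a point): Middle of the cleat's near face, at the board's top, 105 mm from the near edge. The cleat is a fixed wooden batten across the board, 440 mm long (y), 22 mm wide, standing 15 mm above the board's top, parallel to the near edge. Axes as the board's.
- wall_plate: Rectangular pressed-steel pan, 70 mm (x) by 110 mm (y) over its rim, 10 mm high, 0.13 to 0.21 kg, flat face 58 by 98 mm. Origin: centre of the face's outer surface; z points from the face to the hollow side: up at the start, down when face up. It starts on the bench 10 to 50 mm before the board's near edge, left or right of the middle, long side within 0.25 rad of parallel to that edge.
- plate_rim (a point): Centre of the wall plate's rim plane, 10 mm from the face; axes as the plate's. The sides flare out to the rim, a rolled 4 mm round bead. Hollow side up, the rim overhangs with 6 mm free under it: a low fingertip pushing it takes it up by friction as it rises. Past upright it falls over by itself; if it stays leaning on the step, push its foot. Face up, the bead centre is 2 mm above the board.
- round_cover: Round pressed-steel cover plate, same steel, 90 mm diameter, 10 mm high, hollow side up; lies in front of the board on the other side of the middle from the wall plate (the two swap places). Origin: centre of its underside. Leave alone.
- finial: Brass turned finial, 18 mm diameter, 31 mm tall, upright on the board about 55 mm in from the near edge, at the middle of its width. Origin: centre of its foot. Leave alone.
- coupling: Brass stepped coupling, 20 mm diameter, 26 mm tall, upright on the bench about 150 mm before the board's near edge, at the middle of its width. Origin: centre of its foot. Leave alone.
- socket: Brass lamp socket, 38 mm diameter, 56 mm tall, upright near the left (+y) end of the board before the cleat. Origin: centre of its foot. Leave alone.
- lamp_head: Black lamp shade standing mouth down on the bench just left (+y) of the board or before its left end, 86 mm diameter, 86 mm tall with its brass collar and neck. Origin: centre of its foot. Leave alone.
- pliers: Needle-nose pliers lying on the bench to the right (-y) of the plates, 160 mm long along their x, 13 mm high. Origin: underside of the pivot. Leave alone.
Things that resemble listed ones, but are neither listed nor needed, are in the scene too. What is shaped like the wall_plate but orange is not meant.

How it is judged (in metres and radians):
On the way:
1. the plate stands up on its long side on the bench, against the board's near edge (angle between wall_plate's own z axis and vertical between 0.9 and 2 rad and height (world z) of wall_plate below 0.048 m and x of wall_plate in the frame of board between -0.055 and 0.015 m and angle between the y axis of wall_plate and the y axis of board, either way round below 0.3 rad), for 0.1 s.
At the end, for the whole second after the job is handed in: The wall plate lies still and flat, face up, on the board before the cleat, with its far long side against the cleat: no more than 4 mm from it at the middle and within 0.06 rad (3.4 degrees) of parallel (angle between wall_plate's own z axis and vertical above 3.07 rad and x of wall_plate in the frame of board between 0.066 and 0.074 m and y of wall_plate in the frame of board between -0.175 and 0.175 m and angle between the y axis of wall_plate and the y axis of board, either way round below 0.06 rad and z of wall_plate in the frame of board between 0.018 and 0.026 m and linear speed of wall_plate below 0.01 m/s); the robot touches nothing.
It fails at once if the wall plate is lifted or carried (its face's centre more than 60 mm up, or 35 mm while level and hollow side up, or 45 mm while level and face up) (height (world z) of wall_plate above 0.06 m or (angle between wall_plate's own z axis and vertical below 0.5 rad and height (world z) of wall_plate above 0.035 m) or (angle between wall_plate's own z axis and vertical above 2.64 rad and height (world z) of wall_plate above 0.045 m)).
It fails at once if another part is moved by more than 20 mm (distance of any of round_cover, finial, coupling, socket, lamp_head, pliers from where it was at the start of the episode above 0.02 m).
It also fails if it takes over 54 s, if anything falls off the work surface, if the arm or the gripper's body presses on something with over 40 N, if the wrist force passes 120 N, or if a joint passes its speed limit or range.

ROBOT

A 6-joint arm with a two-finger parallel gripper is mounted at the origin on the work surface. World frame = base frame: x ahead of the robot, y to its left, z up, the work surface at z = 0. Lengths are in m, angles in degrees, forces in N, time in s.
With the tool pointing down it reaches from about 0.35 to 0.875 m from the base axis. Payload 4.2 kg.
Tool frame: the origin (TCP) lies where the fingers leave the gripper's body, on its centre line; the fingertips stand 70 mm ahead of it and the grasp point (between the pads) lies 51 mm ahead of it; z points along the fingers, y is the direction in which the jaws open and shut (so a half turn about z gives the same grasp; the last joint's range is limited). The gripper opens to 87 mm and grips with 3 to 60 N. Pads are 19 mm wide; open, the fingers measure 117 mm over their backs; the gripper's body (75 mm by 190 mm) begins 51 mm behind the grasp point.
Start: joints at [-57.376, 22.042, 0.453, 0, -68.411, -14.817], TCP at [0.191, -0.595, 0.292] pointing down, gripper open.
Joint ranges: [-179.83, 179.83], [-69.29, 118.12], [-61.27, 80.66], [-181.25, 117.63], [-171.15, -9.14], [-177.46, 177.46]. Speed limits (degrees/s): [159.86, 159.86, 180, 180, 180, 180].

INTERFACE

Orientations are given as a 3x3 rotation matrix whose columns are the frame's x, y, z axes.
In Python, from station import sense, cams, job gives the robot as it stands. The module is installed in compiled form; this text tells all that it offers.
- The arm moves only by the shell command python3 -m handwheel 'ROWS'. ROWS is JSON, a list of rows, each a list of 5 numbers: the shift along the tool's x, y, z in cm, then the turn about the tool's z in degrees, then the opening, from 0 (shut) to 1 (fully open). A call has 1 to 10 rows; each row shifts and turns the commanded pose from where the row before left it, along the tool's axes as they then stand; what a row does not reach is not made up. A row lasts 1/8 s, in which the tool goes at most 62.5 mm and 10.7 degrees, less where a joint would pass 70% of its speed; a pose out of reach is approached as far as the arm can. A call with a gripper value outside its range is refused whole. The fingers move at their own pace and stop on an object; the grip force is fixed at half the most. Time passes only in rows, so rows that do not move let the fingers close. It gives the time, the measured TCP pose, the force and the opening at its end, in the units of the state.
- sense(): the state, without advancing time (a new reading comes with each control period).
- cams.capture(name): name is "scene" or "top"; returns the picture (480x640x3 uint8, red, green, blue); there is no depth.
- cams.camera_params(name): a dict with "fx", "fy", "cx", "cy" (pixels), "origin" and "rotation" of the camera in the world. Camera axes: x right, y down, z forward; pixel columns grow to the right and rows downward; lengths in m; the calibration is good to about 2 mm. A picture is of the moment at which its call begins. camera_params takes no time and is no camera call.
- job.finish_job(): hands the job in, once; it reports no verdict.
The state is a dict: "time_s": time; "joints": joint angles; "joint_velocities": joint speeds; "effort": joint torques, N m; "tcp_pos": TCP position; "ee_rot": TCP orientation; "wrist_force": force on the tool from outside, world axes, zero at the start; "moment": the same for the moment, N m; "gripper_width": opening from 0.0 (shut) to 1.0 (fully open).
Only numpy, scipy, OpenCV 4.12 (cv2) and the standard library are available. Lean on these libraries where they do the work, as an engineer would, in place of code of your own. Each camera call takes 0.05 s, during which the arm holds its last target. There are 200 camera calls.

## Working session

There is one attempt and no reset: what is moved stays moved. The work goes in short steps, Python scripts to look and compute and a shell command to move; the robot and the scene stay as the last step left them, time stands still between calls to the robot, and variables do not carry over. Pictures are saved under pics/ and viewed, about 8 in all and at most 12, crops included, and the job is handed in when it is done.

```bash
mkdir -p pics; cat > h.py <<'E'
from station import sense, cams, job
import numpy as np, cv2
def ray(name,u,v,z):
    p=cams.camera_params(name);R=np.array(p['rotation']);o=np.array(p['origin'])
    d=R@np.array([(u-p['cx'])/p['fx'],(v-p['cy'])/p['fy'],1]);return o+d*(z-o[2])/d[2]
def proj(name,X):
    p=cams.camera_params(name);c=np.array(p['rotation']).T@(np.array(X)-p['origin']);return p['fx']*c[0]/c[2]+p['cx'],p['fy']*c[1]/c[2]+p['cy']
def shot(name,f,crop=None,s=1):
    im=cams.capture(name)[:,:,::-1]
    cv2.imwrite('pics/raw_'+f,im)
    if crop: x0,y0,x1,y1=crop; im=im[y0:y1,x0:x1]
    cv2.imwrite('pics/'+f,cv2.resize(im,None,fx=s,fy=s,interpolation=cv2.INTER_CUBIC))
E
python3 - <<'E'
from h import *
shot('top','t0.png');shot('scene','s0.png')
for n in('top','scene'):print(cams.camera_params(n))
s=sense();print(s['time_s'],s['tcp_pos'],s['ee_rot'])
E
```

```text
{'fx': 523.1964595939743, 'fy': 523.1964595939743, 'cx': 322.66988707622994, 'cy': 241.8513269342735, 'origin': array([ 0.39135309, -0.0166088 ,  1.1830715 ]), 'rotation': array([[ 0.02701028, -0.99641213,  0.0802079 ],
       [-0.99960746, -0.02632516,  0.00958723],
       [-0.00744135, -0.08043537, -0.99673205]])}
{'fx': 557.6616936895489, 'fy': 557.6616936895489, 'cx': 320.65846020511, 'cy': 240.67441824322313, 'origin': array([1.06993812, 0.48206818, 0.82206715]), 'rotation': array([[-0.66952456,  0.52244662, -0.52800227],
       [ 0.74259153,  0.48721707, -0.45954037],
       [ 0.01716641, -0.69976357, -0.71416823]])}
0.1 [ 0.19102081 -0.59468122  0.2912625 ] [[-9.52141618e-01 -3.05656429e-01 -6.98099018e-04]
 [-3.05657209e-01  9.52139851e-01  1.83697360e-03]
 [ 1.03205105e-04  1.96243801e-03 -9.99998069e-01]]
```

View pics/t0.png

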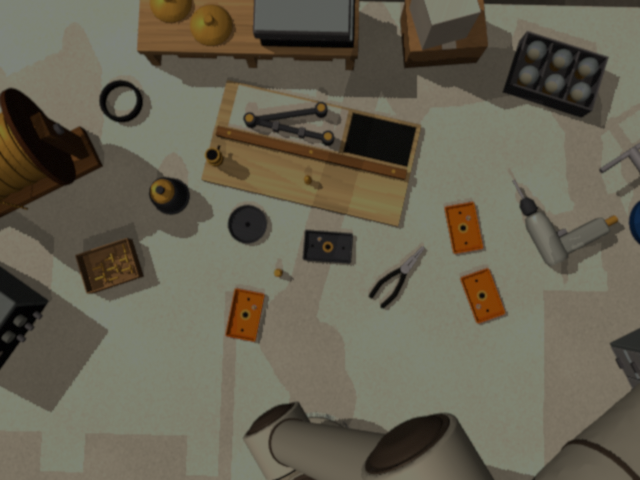

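View pics/s0.png

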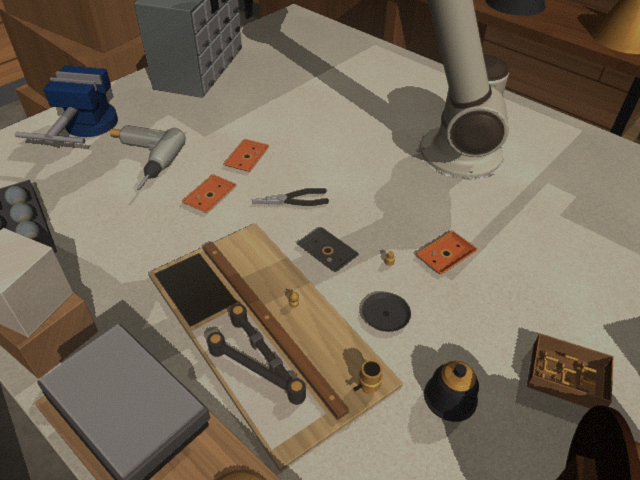

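Top view candidates for the plate: dark grey rectangle (328,247), orange ones (465,228), (484,295), (246,314), and the round dark cover (247,224). I choose the dark rectangle and will check it in a crop. The board's near edge runs from about (203,181) to (402,224).

```bash
python3 - <<'E'
import cv2
im=cv2.imread('pics/raw_t0.png')[140:290,195:425]
im=cv2.convertScaleAbs(im,alpha=1.6,beta=15)
cv2.imwrite('pics/c1.png',cv2.resize(im,None,fx=3.4,fy=3.4,interpolation=cv2.INTER_CUBIC))
E
```

```text
(no output)
```

View pics/c1.png

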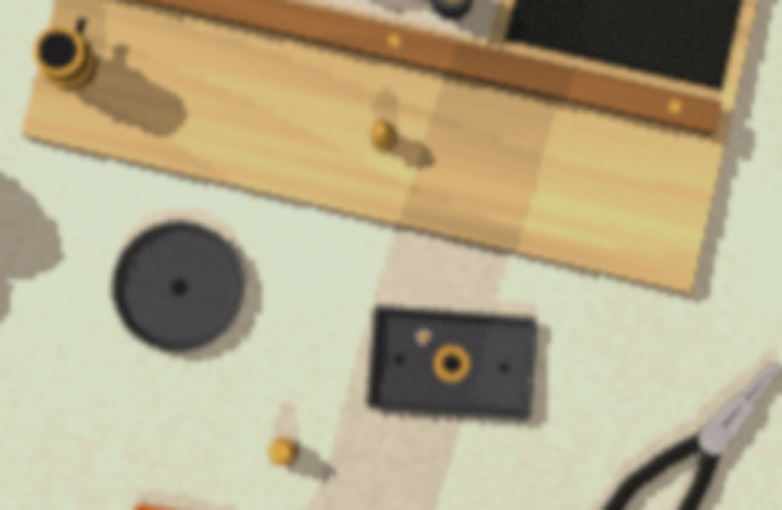

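```bash
cat >> h.py <<'E'
def cr(u,v,z): return ray('top',195+(u+.5)/3.4-.5,140+(v+.5)/3.4-.5,z)[:2]
a=cr(24,133,.012);b=cr(692,290,.012)
Y=(a-b)/np.linalg.norm(a-b);X=np.array([Y[1],-Y[0]]);O=(a+b)/2
def tob(p): d=np.array(p)[:2]-O;return np.array([d@X,d@Y])
def tow(p): return O+p[0]*X+p[1]*Y
E
python3 - <<'E'
from h import *
print(a,b,np.linalg.norm(a-b),'O',O,'yaw',np.degrees(np.arctan2(X[1],X[0])))
cs=[cr(*q,.009) for q in [(377,308),(536,318),(530,418),(368,406)]]
for c in cs:print(c,tob(c))
m=np.mean(cs,0);print('plate',m,tob(m),'sides',[np.linalg.norm(cs[i]-cs[i-1]) for i in range(4)])
d=cs[0]-cs[1]+cs[3]-cs[2];print('plate y ang rel board',np.degrees(np.arctan2(d@-X,d@Y)))
print('finial',tob(cr(383,133,.043)),'coupling',tob(cr(282,452,.026)),cr(282,452,.026),'pliers tip',tob(cr(775,368,.01)),'h',tob(cr(700,440,.01)), 'cover',tob(cr(179,287,.01)))
print('cleat near R',tob(cr(718,133,.027)),tob(cr(400,68,.027)))
s=sense();R=np.array(s['ee_rot']);print('tool x yaw',np.degrees(np.arctan2(R[1,0],R[0,0])))
E
```

```text
[0.62205781 0.27324056] [ 0.5282175  -0.17408011] 0.4570577478288666 O [0.57513765 0.04958023] yaw -11.84787453182184
[0.51109157 0.03405062] [-0.05949321 -0.02834832]
[ 0.5071996  -0.07152152] [-0.04162685 -0.13247045]
[ 0.44082847 -0.06905436] [-0.10709056 -0.14368276]
[0.44589715 0.0380667 ] [-0.1241233  -0.03780312]
plate [ 0.4762542  -0.01711464] [-0.08308348 -0.08557616] sides [np.float64(0.06531800304624696), np.float64(0.1056438579822406), np.float64(0.06641696726476014), np.float64(0.10724090784817294)]
plate y ang rel board 9.43545977537325
finial [ 0.04936688 -0.00753142] coupling [-0.16674683  0.00863513] [0.41371608 0.09226684] pliers tip [-0.03759851 -0.29340619] h [-0.09536367 -0.25574575] cover [-0.07633216  0.10285373]
cleat near R [ 0.103122   -0.22064506] [ 0.09726672 -0.00695126]
tool x yaw -162.20229238181275
```

```bash
python3 -m handwheel '[[0,0,0,9.9,0.5],[0,0,0,9.9,0.5],[0,0,0,9.8,0.5],[-0.7,5.2,0,0,0.5],[-0.7,5.2,0,0,0.5],[-0.7,5.2,0,0,0.5],[-0.7,5.2,0,0,0.5],[-0.7,5.2,0,0,0.5],[-0.7,5.2,0,0,0.5],[-0.7,5.2,0,0,0.5]]'
python3 -m handwheel '[[-0.7,5.2,0,0,0.5],[-0.7,5.2,0,0,0.5],[-0.7,5.2,0,0,0.5],[-0.7,5.2,0,0,0.5],[-0.6,5.1,0,0,0.5],[0,0,3,0,0.5],[0,0,4,0,0.5],[0,0,4,0,0.5],[0,0,4,0,0.5],[0,0,0,0,0.5]]'
cat > w.py <<'E'
from h import *
s=sense();R=np.array(s['ee_rot']);t=s['tcp_pos']
print(round(s['time_s'],2),'board',np.round(tob(t)*1000,1),'tip z',round((t[2]-.07)*1000,1),'tool y vs board',round(np.degrees(np.arctan2(R[1,1],R[0,1]))-np.degrees(np.arctan2(Y[1],Y[0])),2),'F board',np.round([np.dot(s['wrist_force'][:2],X),np.dot(s['wrist_force'][:2],Y),s['wrist_force'][2]],1),round(s['gripper_width'],2))
E
python3 w.py
```

```text
time_s: 1.35
tcp_pos: [0.3136, -0.2471, 0.2921]
ee_rot: [[-0.979, 0.205, 0.0], [0.205, 0.979, 0.0], [0.0, 0.0, -1.0]]
wrist_force: [0.4, 0.8, 0.6]
gripper_width: 0.497
time_s: 2.6
tcp_pos: [0.3979, -0.0029, 0.1402]
ee_rot: [[-0.979, 0.205, -0.007], [0.205, 0.979, -0.003], [0.007, -0.004, -1.0]]
wrist_force: [-0.3, 0.1, 1.0]
gripper_width: 0.499
2.6 board [-162.7  -87.7] tip z 70.2 tool y vs board 0.04 F board [-0.3  0.1  1. ] 0.5
```

```bash
python3 -m handwheel '[[0,0,3,0,0.5],[0,0,2.5,0,0.5],[0,0,1.2,0,0.5],[0,0,0,0,0.5],[-1,0,0,0,0.5],[-1,0,0,0,0.5],[-1,0,0,0,0.5],[-1,0,0,0,0.5],[-0.5,0,0,0,0.5],[-0.5,0,0,0,0.5]]'; python3 w.py
```

```text
time_s: 3.85
tcp_pos: [0.4484, -0.0126, 0.0751]
ee_rot: [[-0.979, 0.205, -0.001], [0.205, 0.979, -0.0], [0.001, -0.001, -1.0]]
wrist_force: [-1.5, 0.5, 1.5]
gripper_width: 0.5
3.85 board [-111.3  -86.9] tip z 5.1 tool y vs board 0.03 F board [-1.6  0.2  1.5] 0.5
```

```bash
python3 -m handwheel '[[-0.5,0,0,0,0.5],[-0.5,0,0,0,0.5],[-0.4,0,0,0,0.5],[0,0,0,0,0.5]]'; python3 w.py; python3 - <<'E'
from h import *
shot('scene','s1.png',(220,190,420,340),4)
E
```

```text
time_s: 4.35
tcp_pos: [0.463, -0.0151, 0.0753]
ee_rot: [[-0.979, 0.204, 0.001], [0.204, 0.979, 0.0], [-0.001, 0.0, -1.0]]
wrist_force: [-0.4, 0.3, -0.4]
gripper_width: 0.501
4.35 board [-96.4 -86.4] tip z 5.3 tool y vs board 0.06 F board [-0.4  0.3 -0.4] 0.5
```

View pics/s1.png

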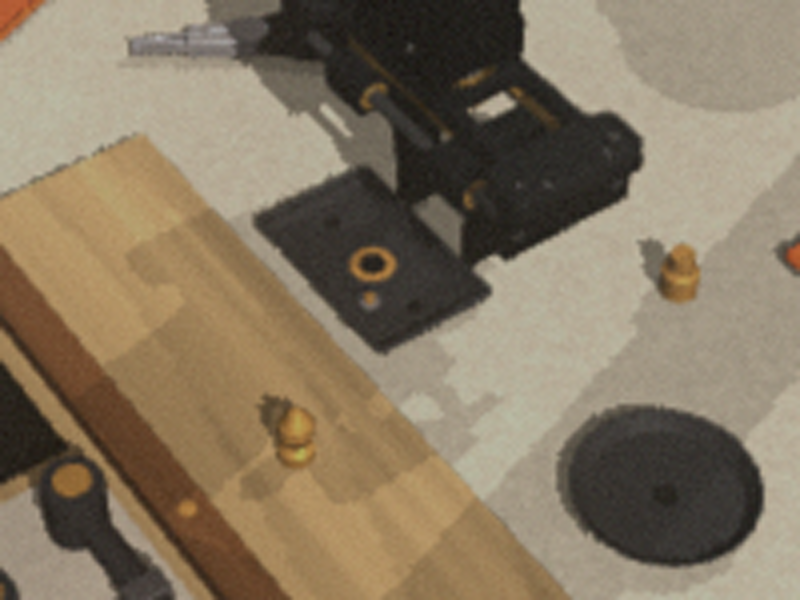

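The crop shows the plate square against both fingers, about 15–20 mm short of the board edge. The finial at (295,435) is clear of its path. I'll lower the tips and push to the step.

```bash
python3 -m handwheel '[[0.2,0,0.3,0,0.5],[0,0,0,0,0.5],[-0.6,0,0,0,0.5],[-0.5,0,0,0,0.5],[-0.4,0,0,0,0.5],[-0.2,0,0,0,0.5]]'; python3 w.py;python3 -m handwheel '[[-0.2,0,0,0,0.5],[-0.1,0,0,0,0.5]]'; python3 w.py;python3 -m handwheel '[[-0.2,0,0,0,0.5],[0,0,0,0,0.5]]'; python3 w.py
```

```text
time_s: 5.15
tcp_pos: [0.4768, -0.0184, 0.0721]
ee_rot: [[-0.979, 0.205, -0.001], [0.205, 0.979, -0.0], [0.001, -0.0, -1.0]]
wrist_force: [-4.0, 2.6, 1.7]
gripper_width: 0.503
5.15 board [-82.3 -86.7] tip z 2.1 tool y vs board 0.02 F board [-4.5  1.8  1.7] 0.5
time_s: 5.4
tcp_pos: [0.4773, -0.0189, 0.0718]
ee_rot: [[-0.979, 0.205, -0.006], [0.205, 0.979, -0.0], [0.006, -0.002, -1.0]]
wrist_force: [-7.8, 6.6, 4.1]
gripper_width: 0.502
5.4 board [-81.7 -87.1] tip z 1.8 tool y vs board -0.01 F board [-9.   4.9  4.1] 0.5
time_s: 5.65
tcp_pos: [0.4776, -0.0193, 0.0715]
ee_rot: [[-0.979, 0.206, -0.01], [0.206, 0.979, -0.001], [0.01, -0.003, -1.0]]
wrist_force: [-10.7, 7.9, 5.8]
gripper_width: 0.497
5.65 board [-81.3 -87.5] tip z 1.5 tool y vs board -0.03 F board [-12.1   5.5   5.8] 0.5
```

```bash
python3 -m handwheel '[[0,0,-0.4,0,0.5],[-0.05,0,-0.4,0,0.5],[-0.1,0,-0.4,0,0.5]]'; python3 w.py;python3 -m handwheel '[[-0.2,0,-0.4,0,0.5],[-0.2,0,-0.4,0,0.5]]'; python3 w.py; python3 - <<'E'
from h import *
shot('scene','s2.png',(220,190,420,340),4)
E
```

```text
time_s: 6.02
tcp_pos: [0.4784, -0.0199, 0.0827]
ee_rot: [[-0.978, 0.206, -0.012], [0.206, 0.978, -0.001], [0.011, -0.004, -1.0]]
wrist_force: [-8.9, 6.4, 0.3]
gripper_width: 0.5
6.03 board [-80.4 -87.9] tip z 12.7 tool y vs board -0.06 F board [-10.    4.4   0.3] 0.5
time_s: 6.28
tcp_pos: [0.4805, -0.0209, 0.0902]
ee_rot: [[-0.978, 0.207, -0.016], [0.207, 0.978, -0.002], [0.016, -0.005, -1.0]]
wrist_force: [-12.9, 7.5, 3.4]
gripper_width: 0.501
6.28 board [-78.2 -88.4] tip z 20.2 tool y vs board -0.1 F board [-14.1   4.7   3.4] 0.5
```

View pics/s2.png

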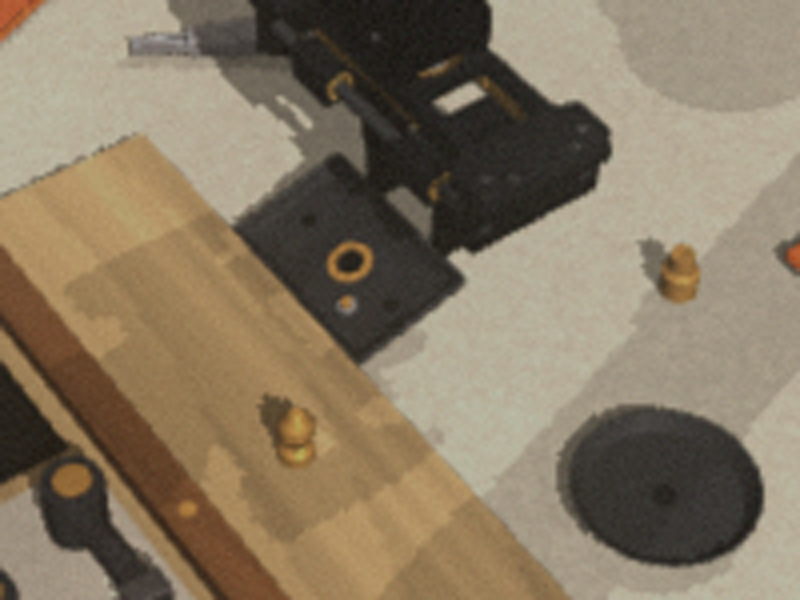

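The plate is tilting against the step with its near rim on the fingertips, so I'll carry on around the arc.

```bash
python3 -m handwheel '[[-0.1,0,-0.4,0,0.5],[-0.15,0,-0.4,0,0.5],[-0.2,0,-0.4,0,0.5]]'; python3 w.py;python3 -m handwheel '[[-0.2,0,-0.4,0,0.5],[-0.25,0,-0.4,0,0.5],[-0.3,0,-0.4,0,0.5]]'; python3 w.py;  python3 - <<'E'
from h import *
shot('scene','s3.png',(220,190,420,340),4)
E
```

```text
time_s: 6.7
tcp_pos: [0.4865, -0.0223, 0.1029]
ee_rot: [[-0.978, 0.206, -0.013], [0.206, 0.979, -0.002], [0.012, -0.005, -1.0]]
wrist_force: [-9.5, 1.3, 4.3]
gripper_width: 0.499
6.7 board [-72.  -88.5] tip z 32.9 tool y vs board -0.04 F board [-9.6 -0.7  4.3] 0.5
time_s: 7.08
tcp_pos: [0.4984, -0.0233, 0.1162]
ee_rot: [[-0.979, 0.205, -0.002], [0.205, 0.979, -0.0], [0.002, -0.001, -1.0]]
wrist_force: [-0.8, -0.5, 1.4]
gripper_width: 0.5
7.08 board [-60.2 -87.1] tip z 46.2 tool y vs board 0.04 F board [-0.7 -0.7  1.4] 0.5
```

View pics/s3.png

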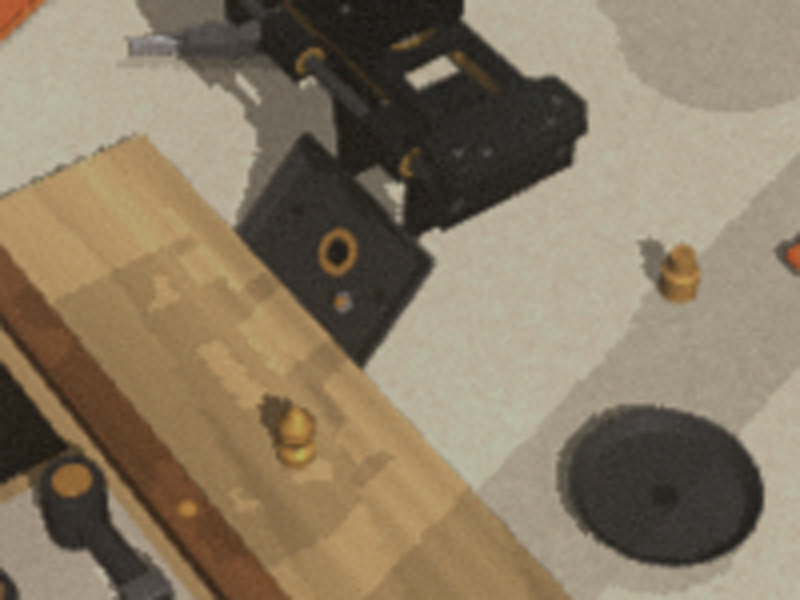

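Plate is now at about 45° and square to the edge. The corner of the face now bears on the finger fronts, so I'll push nearly horizontally.

```bash
python3 -m handwheel '[[-0.5,0,-0.1,0,0.5],[-0.5,0,-0.1,0,0.5],[-0.5,0,0,0,0.5],[-0.5,0,0,0,0.5]]'; python3 w.py;python3 -m handwheel '[[-0.5,0,0,0,0.5],[-0.4,0,0,0,0.5],[0,0,0,0,0.5]]'; python3 w.py;  python3 - <<'E'
from h import *
shot('scene','s4.png',(220,190,420,340),4)
E
```

```text
time_s: 7.62
tcp_pos: [0.5082, -0.0256, 0.1206]
ee_rot: [[-0.978, 0.206, -0.026], [0.206, 0.979, -0.0], [0.025, -0.005, -1.0]]
wrist_force: [-42.7, 27.0, 61.0]
gripper_width: 0.502
7.62 board [-50.  -87.4] tip z 50.6 tool y vs board -0.04 F board [-47.3  17.6  61. ] 0.5
time_s: 8.0
tcp_pos: [0.5207, -0.028, 0.1278]
ee_rot: [[-0.98, 0.2, -0.015], [0.2, 0.98, -0.003], [0.014, -0.006, -1.0]]
wrist_force: [-40.1, 10.6, 84.2]
gripper_width: 0.499
8.0 board [-37.4 -87.1] tip z 57.8 tool y vs board 0.31 F board [-41.4   2.1  84.2] 0.5
```

View pics/s4.png

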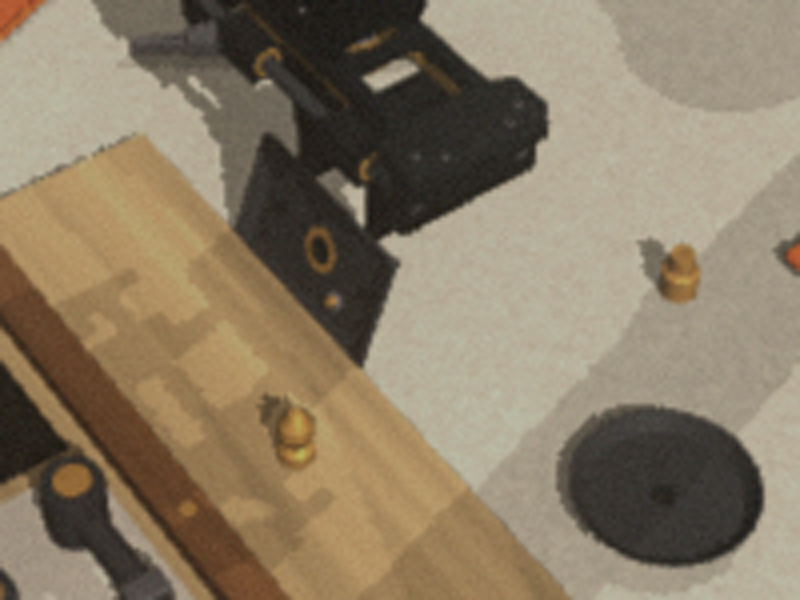

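The reading is 93 N at the wrist, so I must ease it. The tips ride on the up-facing flare just above the face corner, with the plate at about 65°. I'll back out so they drop beside the face and push lower.

```bash
python3 -m handwheel '[[1.0,0,0,0,0.5],[0.1,0,0.6,0,0.5]]'; python3 w.py;  python3 - <<'E'
from h import *
shot('scene','s5.png',(220,190,420,340),4)
E
```

```text
time_s: 8.3
tcp_pos: [0.5094, -0.026, 0.121]
ee_rot: [[-0.979, 0.203, -0.016], [0.203, 0.979, -0.002], [0.016, -0.005, -1.0]]
wrist_force: [-54.6, 29.9, 87.1]
gripper_width: 0.499
8.3 board [-48.8 -87.5] tip z 51.0 tool y vs board 0.14 F board [-59.6  18.   87.1] 0.5
```

View pics/s5.png

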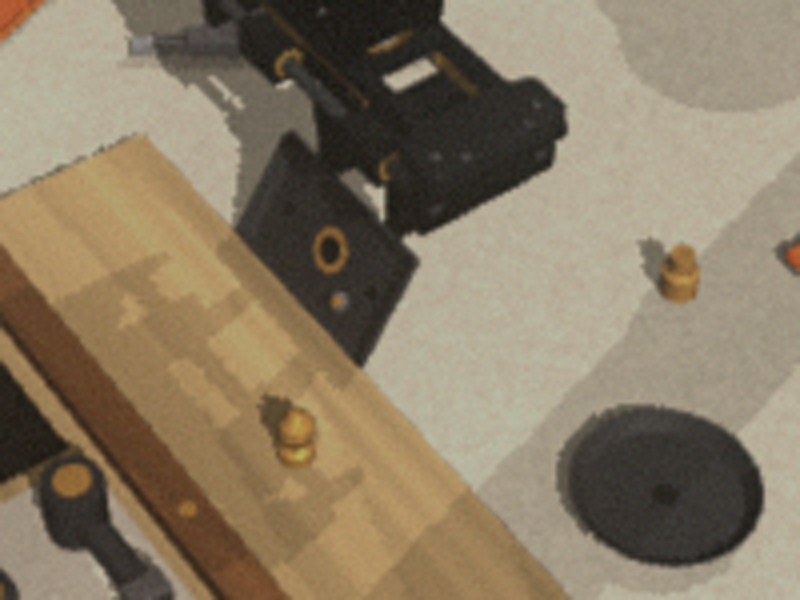

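```bash
python3 -m handwheel '[[0.3,0,-0.8,0,0.5]]'; python3 w.py
```

```text
time_s: 8.48
tcp_pos: [0.5121, -0.0253, 0.1225]
ee_rot: [[-0.979, 0.203, 0.0], [0.203, 0.979, 0.001], [-0.0, 0.001, -1.0]]
wrist_force: [0.7, 0.1, 0.1]
gripper_width: 0.499
8.47 board [-46.4 -86.2] tip z 52.5 tool y vs board 0.11 F board [0.7 0.2 0.1] 0.5
```

```bash
cat > ring.py <<'E'
import cv2,numpy as np,sys
def ring(f):
    im=cv2.imread(f)[240:275,285:318].astype(int)  # full-frame region
    b,g,r=im[...,0],im[...,1],im[...,2]
    m=((r-b)>45)&(r<190)&(r>70)
    # region next to dark plate only
    d=cv2.dilate((im.max(2)<60).astype(np.uint8),np.ones((7,7)))>0
    n,l,st,c=cv2.connectedComponentsWithStats((m&d).astype(np.uint8),connectivity=8)
    return [(tuple(np.round(c[i]+[285,240],1)),tuple(int(v) for v in st[i][2:])) for i in range(1,n) if st[i][4]>8]
for f in sys.argv[1:]: print(f,ring(f))
E
python3 - <<'E'
from h import *
shot('scene','s6.png',(220,190,420,340),4)
E
python3 ring.py pics/raw_s[2-6].png
```

```text
pics/raw_s2.png [((np.float64(307.0), np.float64(255.2)), (11, 11, 69)), ((np.float64(292.6), np.float64(265.9)), (18, 19, 79)), ((np.float64(306.0), np.float64(265.0)), (3, 3, 9))]
pics/raw_s3.png [((np.float64(304.0), np.float64(252.6)), (9, 12, 60)), ((np.float64(292.5), np.float64(265.8)), (18, 19, 78))]
pics/raw_s4.png [((np.float64(299.8), np.float64(252.2)), (7, 11, 33)), ((np.float64(292.4), np.float64(265.6)), (18, 19, 74))]
pics/raw_s5.png [((np.float64(302.3), np.float64(252.1)), (9, 11, 50)), ((np.float64(292.5), np.float64(265.8)), (18, 19, 74))]
pics/raw_s6.png [((np.float64(300.7), np.float64(251.9)), (8, 11, 39)), ((np.float64(292.6), np.float64(265.7)), (18, 19, 70))]
```

```bash
python3 - <<'E'
from h import *
shot('scene','s7.png',(220,190,420,340),4)
shot('scene','s8.png',(220,190,420,340),4)
E
python3 ring.py pics/raw_s[6-8].png; python3 w.py
```

```text
pics/raw_s6.png [((np.float64(300.7), np.float64(251.9)), (8, 11, 39)), ((np.float64(292.6), np.float64(265.7)), (18, 19, 70))]
pics/raw_s7.png [((np.float64(300.2), np.float64(251.9)), (7, 11, 34)), ((np.float64(292.5), np.float64(265.5)), (18, 19, 69))]
pics/raw_s8.png [((np.float64(300.1), np.float64(251.8)), (7, 11, 35)), ((np.float64(292.4), np.float64(265.5)), (18, 19, 71))]
8.62 board [-43.5 -85.9] tip z 51.1 tool y vs board 0.09 F board [-0.7 -0.2  1. ] 0.5
```

The plate now leans steadily on the finger fronts at about 65° with only 1 N. I'll lower the tips a bit alongside the face, then push forward.

```bash
python3 -m handwheel '[[0,0,0.5,0,0.5],[0,0,0.7,0,0.5],[-0.3,0,0.1,0,0.5],[-0.3,0,0,0,0.5],[-0.3,0,0,0,0.5]]'; python3 w.py;python3 - <<'E'
from h import *
shot('scene','s9.png',(220,190,420,340),4)
E
python3 ring.py pics/raw_s9.png
```

```text
time_s: 9.25
tcp_pos: [0.5231, -0.0279, 0.1072]
ee_rot: [[-0.979, 0.204, 0.0], [0.204, 0.979, -0.0], [-0.0, 0.0, -1.0]]
wrist_force: [-0.3, 0.2, -0.5]
gripper_width: 0.501
9.25 board [-35.  -86.5] tip z 37.2 tool y vs board 0.05 F board [-0.3  0.2 -0.5] 0.5
pics/raw_s9.png [((np.float64(296.6), np.float64(248.5)), (5, 5, 11)), ((np.float64(299.5), np.float64(255.5)), (5, 5, 11)), ((np.float64(292.5), np.float64(265.6)), (18, 19, 75))]
```

```bash
python3 -m handwheel '[[-0.3,0,0,0,0.5],[-0.3,0,0,0,0.5],[-0.3,0,0,0,0.5],[-0.3,0,0,0,0.5]]'; python3 w.py;python3 -m handwheel '[[-0.3,0,0,0,0.5],[-0.3,0,0,0,0.5],[0,0,0,0,0.5],[0,0,0,0,0.5]]'; python3 w.py; python3 - <<'E'
from h import *
shot('scene','s10.png',(220,190,420,340),4)
E
```

```text
time_s: 9.8
tcp_pos: [0.5346, -0.0302, 0.1073]
ee_rot: [[-0.979, 0.204, 0.0], [0.204, 0.979, 0.0], [-0.0, 0.0, -1.0]]
wrist_force: [-0.1, 0.8, 0.7]
gripper_width: 0.501
9.8 board [-23.3 -86.4] tip z 37.3 tool y vs board 0.06 F board [-0.3  0.7  0.7] 0.5
time_s: 10.3
tcp_pos: [0.5402, -0.0315, 0.1072]
ee_rot: [[-0.979, 0.204, 0.0], [0.204, 0.979, 0.0], [-0.0, 0.0, -1.0]]
wrist_force: [0.2, 0.6, -0.2]
gripper_width: 0.5
10.3 board [-17.5 -86.5] tip z 37.2 tool y vs board 0.06 F board [ 0.1  0.6 -0.2] 0.5
```

View pics/s10.png

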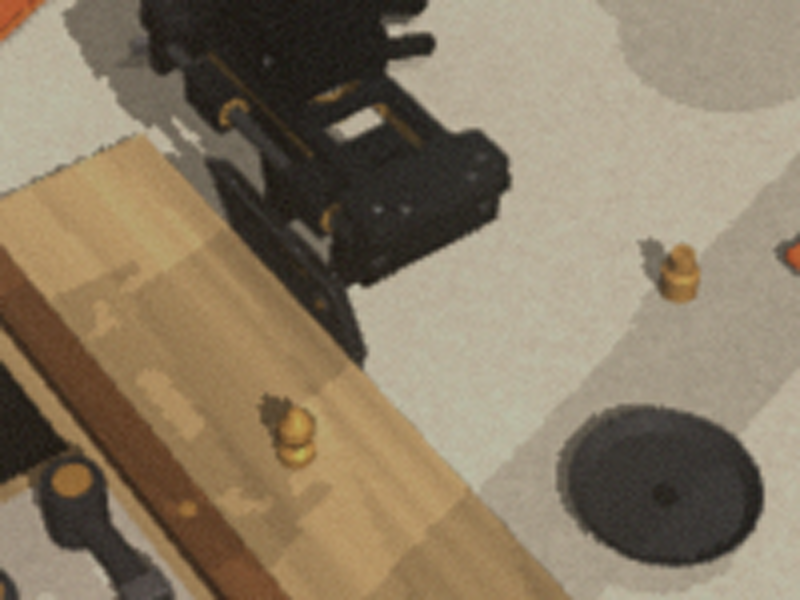

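The plate now stands nearly upright against the step. I'll push on to tip it over.

```bash
python3 -m handwheel '[[-0.3,0,0,0,0.5],[-0.3,0,0,0,0.5],[-0.3,0,0,0,0.5],[-0.3,0,0,0,0.5]]'; python3 w.py;python3 -m handwheel '[[-0.3,0,0,0,0.5],[0,0,0,0,0.5],[0,0,0,0,0.5],[0,0,0,0,0.5]]'; python3 w.py; python3 - <<'E'
from h import *
shot('scene','s11.png',(220,190,420,340),4)
E
```

```text
time_s: 10.85
tcp_pos: [0.5522, -0.034, 0.1072]
ee_rot: [[-0.979, 0.204, 0.0], [0.204, 0.979, -0.0], [-0.0, 0.0, -1.0]]
wrist_force: [0.0, -0.7, -0.5]
gripper_width: 0.504
10.85 board [ -5.3 -86.5] tip z 37.2 tool y vs board 0.06 F board [ 0.2 -0.7 -0.5] 0.5
time_s: 11.35
tcp_pos: [0.5548, -0.0345, 0.1072]
ee_rot: [[-0.979, 0.204, -0.0], [0.204, 0.979, -0.0], [0.0, -0.0, -1.0]]
wrist_force: [-0.4, 0.1, 0.0]
gripper_width: 0.502
11.35 board [ -2.7 -86.5] tip z 37.2 tool y vs board 0.06 F board [-0.5  0.   0. ] 0.5
```

View pics/s11.png

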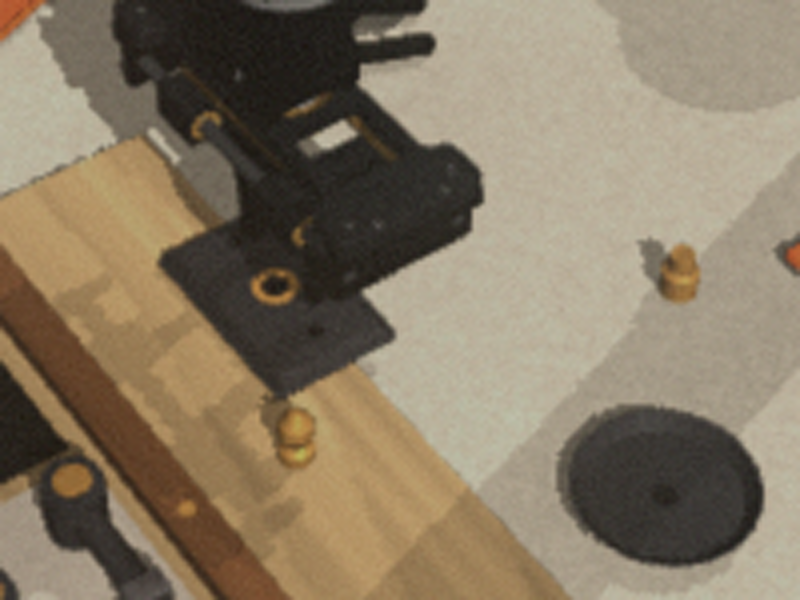

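Plate has flipped face up onto the board, near corner at (392,335), far corners (283,395) and (163,262). It is well clear of the finial (295,435) in x only just, so I'll compute the corners.

```bash
python3 - <<'E'
from h import *
P=lambda u,v,z:np.round(tob(ray('scene',220+u/4,190+v/4,z))*1000,1)
for z in(.003,.008,.014):print('NL',z,P(393,336,z))
print('FL',P(283,395,.014),'FR',P(162,262,.014))
for z in(.016,.02,.022):print('ring',z,P(275,286,z))
print('finial foot',P(297,462,.012),'board edge pts',P(470,490,.012),P(145,135,.012))
E
```

```text
NL 0.003 [-31.7 -44.8]
NL 0.008 [-29.1 -41.3]
NL 0.014 [-26.  -37.1]
FL [ 37.4 -37.3] FR [  38.7 -141.9]
ring 0.016 [  3.1 -95. ]
ring 0.02 [  5.  -91.9]
ring 0.022 [  6.  -90.4]
finial foot [53.3 -2.2] board edge pts [-1.4 56.1] [  -2.7 -225.8]
```

It lies tilted with the near rim on the bench about 30 mm before the step (centre near board (5,-90)), square to the board. I'll go behind it, push the foot low until the step catches the flange, then rise.

```bash
python3 -m handwheel '[[3,0,0,0,0.5],[2.7,0,0,0,0.5],[0,0,2,0,0.5],[0,0,1.5,0,0.5],[0,0.1,0,0,0.5],[-0.7,0,0,0,0.5],[-0.7,0,0,0,0.5],[-0.6,0,0,0,0.5],[-0.6,0,0,0,0.5]]'; python3 w.py;python3 -m handwheel '[[-0.5,0,0,0,0.5],[-0.5,0,0,0,0.5],[-0.4,0,0,0,0.5]]'; python3 w.py
```

```text
time_s: 12.52
tcp_pos: [0.5247, -0.0274, 0.0723]
ee_rot: [[-0.979, 0.205, -0.001], [0.205, 0.979, -0.0], [0.001, -0.0, -1.0]]
wrist_force: [-1.5, -0.0, 0.3]
gripper_width: 0.504
12.53 board [-33.5 -85.7] tip z 2.3 tool y vs board 0.03 F board [-1.5 -0.4  0.3] 0.5
time_s: 12.9
tcp_pos: [0.5386, -0.0302, 0.0722]
ee_rot: [[-0.979, 0.205, -0.0], [0.205, 0.979, -0.0], [0.0, -0.0, -1.0]]
wrist_force: [-2.3, 1.9, 0.9]
gripper_width: 0.501
12.9 board [-19.3 -85.6] tip z 2.2 tool y vs board 0.05 F board [-2.6  1.4  0.9] 0.5
```

```bash
python3 -m handwheel '[[-0.3,0,0,0,0.5],[-0.2,0,0,0,0.5]]'; python3 w.py;python3 -m handwheel '[[-0.2,0,-0.1,0,0.5],[-0.1,0,-0.2,0,0.5]]'; python3 w.py
```

```text
time_s: 13.15
tcp_pos: [0.5434, -0.0311, 0.0722]
ee_rot: [[-0.979, 0.204, -0.0], [0.204, 0.979, -0.0], [0.0, -0.0, -1.0]]
wrist_force: [-1.6, 0.7, 1.5]
gripper_width: 0.499
13.15 board [-14.5 -85.5] tip z 2.2 tool y vs board 0.05 F board [-1.7  0.4  1.5] 0.5
time_s: 13.4
tcp_pos: [0.5453, -0.0318, 0.0747]
ee_rot: [[-0.979, 0.205, -0.003], [0.205, 0.979, -0.0], [0.003, -0.001, -1.0]]
wrist_force: [-3.2, 0.3, -2.1]
gripper_width: 0.503
13.4 board [-12.5 -85.8] tip z 4.7 tool y vs board 0.01 F board [-3.2 -0.3 -2.1] 0.5
```

```bash
python3 -m handwheel '[[-0.1,0,-0.3,0,0.5],[-0.1,0,-0.3,0,0.5],[-0.1,0,-0.3,0,0.5]]'; python3 w.py;python3 -m handwheel '[[-0.2,0,-0.2,0,0.5],[-0.2,0,-0.1,0,0.5]]'; python3 w.py
```

```text
time_s: 13.78
tcp_pos: [0.549, -0.0325, 0.0841]
ee_rot: [[-0.979, 0.204, -0.0], [0.204, 0.979, -0.0], [0.0, -0.0, -1.0]]
wrist_force: [-1.3, 0.1, -0.6]
gripper_width: 0.499
13.78 board [ -8.8 -85.7] tip z 14.1 tool y vs board 0.07 F board [-1.3 -0.2 -0.6] 0.5
time_s: 14.02
tcp_pos: [0.5544, -0.033, 0.0882]
ee_rot: [[-0.979, 0.204, 0.003], [0.204, 0.979, 0.0], [-0.003, 0.001, -1.0]]
wrist_force: [-0.8, -0.1, -0.6]
gripper_width: 0.499
14.03 board [ -3.4 -85.1] tip z 18.2 tool y vs board 0.08 F board [-0.8 -0.3 -0.6] 0.5
```

```bash
python3 - <<'E'
from h import *
shot('scene','s12.png',(220,190,420,340),4)
E
```

```text
(no output)
```

View pics/s12.png

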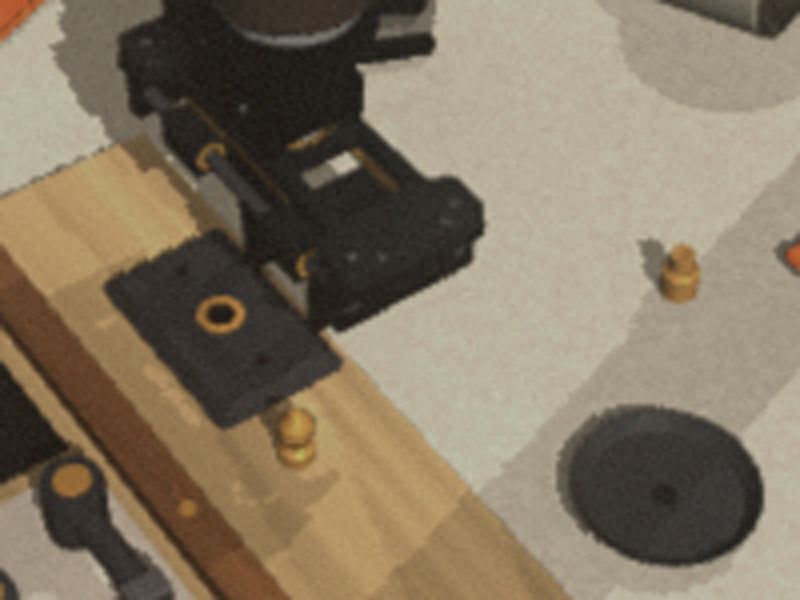

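The plate is fully on the board face up: ring (220,314), far corners (107,287) and (225,426), near-left (340,365), with the finial standing at (297,435).

```bash
python3 - <<'E'
from h import *
P=lambda u,v,z:np.round(tob(ray('scene',220+u/4,190+v/4,z))*1000,1)
for n,u,v,z in[('ring',220,314,.022),('FL',225,427,.014),('FR',106,287,.014),('NL',341,365,.014),('cleat',225,540,.027),('cleat2',15,270,.027),('cleatfront btm',255,590,.027)]:print(n,P(u,v,z))
E
```

```text
ring [ 37.5 -90.5]
FL [ 69.8 -36.9]
FR [  69.7 -143.5]
NL [  4.7 -36.6]
cleat [109.   24.6]
cleat2 [ 105.1 -167.5]
cleatfront btm [112.8  53.8]
```

```bash
python3 -m handwheel '[[1.2,0,0,0,0.5],[0,0,0.4,0,0.5],[0,0,0,0,0.5]]'; python3 w.py; python3 -m handwheel '[[-0.6,0,0,0,0.5],[-0.6,0,0,0,0.5],[-0.5,0,0,0,0.5],[-0.5,0,0,0,0.5],[-0.5,0,0,0,0.5],[-0.5,0,0,0,0.5],[-0.4,0,0,0,0.5]]'; python3 w.py
```

```text
time_s: 14.45
tcp_pos: [0.5412, -0.0306, 0.083]
ee_rot: [[-0.979, 0.204, -0.0], [0.204, 0.979, -0.0], [0.0, -0.0, -1.0]]
wrist_force: [-0.4, -0.3, -0.1]
gripper_width: 0.499
14.45 board [-16.7 -85.5] tip z 13.0 tool y vs board 0.08 F board [-0.3 -0.4 -0.1] 0.5
time_s: 15.32
tcp_pos: [0.5769, -0.0381, 0.0832]
ee_rot: [[-0.979, 0.204, -0.0], [0.204, 0.979, 0.0], [0.0, -0.0, -1.0]]
wrist_force: [-1.3, -0.2, 0.4]
gripper_width: 0.499
15.32 board [ 19.8 -85.5] tip z 13.2 tool y vs board 0.05 F board [-1.3 -0.4  0.4] 0.5
```

```bash
python3 -m handwheel '[[-0.3,0,0,0,0.5],[-0.2,0,0,0,0.5],[0,0,0,0,0.5]]'; python3 w.py; python3 -m handwheel '[[-0.15,0,0,0,0.5],[-0.15,0,0,0,0.5]]'; python3 w.py;
```

```text
time_s: 15.7
tcp_pos: [0.5801, -0.0389, 0.0831]
ee_rot: [[-0.979, 0.205, -0.004], [0.205, 0.979, 0.0], [0.004, -0.001, -1.0]]
wrist_force: [-5.0, 3.0, 3.3]
gripper_width: 0.5
15.7 board [ 23.1 -85.5] tip z 13.1 tool y vs board 0.03 F board [-5.5  1.9  3.3] 0.5
time_s: 15.95
tcp_pos: [0.5809, -0.0392, 0.0829]
ee_rot: [[-0.979, 0.205, -0.009], [0.205, 0.979, 0.0], [0.009, -0.002, -1.0]]
wrist_force: [-10.6, 7.0, 9.0]
gripper_width: 0.497
15.95 board [ 23.9 -85.7] tip z 12.9 tool y vs board 0.01 F board [-11.8   4.6   9. ] 0.5
```

Firm stop on the cleat (12 N). I'll back straight off, rise, and check with both cameras.

```bash
python3 -m handwheel '[[0.6,0,0,0,0.5],[2,0,0,0,0.5],[3,0,-1,0,0.5],[3,0,-3,0,0.5],[4,0,-5,0,0.5],[4,0,-5,0,0.5],[0,-5,0,0,0.5],[0,-5,0,0,0.5],[0,-5,0,0,0.5],[0,0,0,0,0.5]]'; python3 w.py; python3 - <<'E'
from h import *
shot('top','t13.png');shot('scene','s13.png')
a=cv2.imread('pics/raw_t13.png')[140:260,255:415];b=cv2.imread('pics/raw_s13.png')[200:310,220:367]
a=cv2.convertScaleAbs(a,alpha=1.6,beta=15)
cv2.imwrite('pics/v13.png',np.vstack([cv2.resize(a,(400*1,300),interpolation=cv2.INTER_CUBIC),cv2.resize(b,(400,300),interpolation=cv2.INTER_CUBIC)]))
E
```

```text
time_s: 17.2
tcp_pos: [0.3929, -0.1553, 0.2212]
ee_rot: [[-0.978, 0.209, 0.002], [0.209, 0.978, -0.0], [-0.002, 0.0, -1.0]]
wrist_force: [-0.1, 0.7, -0.4]
gripper_width: 0.498
17.2 board [-136.2 -237.9] tip z 151.2 tool y vs board -0.23 F board [-0.3  0.6 -0.4] 0.5
```

View pics/v13.png

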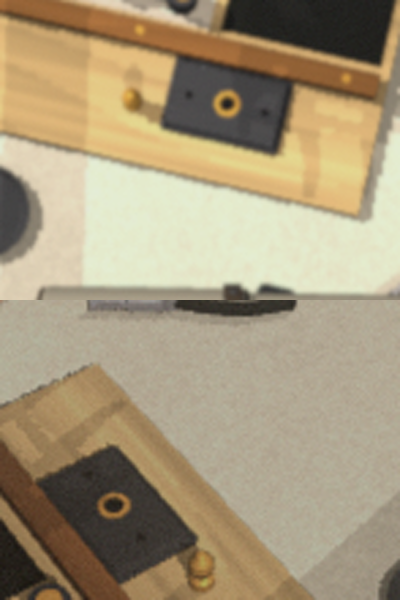

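Both views show the plate face up with its far long side against the cleat. Its near edge, (163,126) to (277,152), has the same slope (0.228) as the board's near edge. The finial still stands clear, so I'll hand in.

```bash
python3 -c "
from station import job
print(job.finish_job())"
```

```text
the job is handed in; nothing more can be done
None
```

The wall plate is on the board, face up, with its long side against the cleat. I handed the job in at about 17 s. It reports no verdict.

**What I did:** I pushed the dark plate square against the step with two half-open fingers and raised it by friction until it stood there. Tipped over, it came to rest with its near rim on the bench. I pushed and lifted that rim over the edge, then pushed the plate across the board until it stopped on the cleat at about 12 N.

**Last checks:**
- **Position:** the top view shows the plate's near edge at the same slope as the board edge (0.228 for both), and no gap at the cleat is visible in either view. I did not measure the gap to the millimetre.
- **Other parts:** the finial looks untouched, and the arm went nowhere near the other parts. I did not measure any part's final position against its start.
- **Standing phase:** the plate was nearly upright against the step in one picture; I did not measure its angle or how long it stood there.

**What went wrong on the way:** while raising the plate, the fingertips jammed on its flared side. The highest wrist force I read was 107 N, under the 120 N limit. I only read it at the end of each call, so a higher peak in between is possible. I eased off, went lower and continued at a few newtons.

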